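Take a reading, then start the exposure timer

TASK

With closed fingertips, gently press the large round key of the chrome light meter all the way down to take the reading, and only then press the long bar-shaped key of the grey exposure timer all the way down to start the exposure. Both keys stay down by themselves; draw the hand back clear. Do not press any other key, do not pick up or shove the meter, and leave the hanging clips and all the other things on the counter as they are.

Things in the scene. Friction and masses are not known exactly. Their poses are not given: they have to be found in the camera images.
- meter: Chrome light meter lying on its back, loose, about 0.4 kg; 75 mm (x) by 120 mm (y), case top 32 mm above the counter. Origin: centre of the underside; z up. Two bare-metal keys on its top face, 80 mm apart: the large round one towards -y, the small square one towards +y.
- meter_round (a joint): Key, 18 mm proud of the case; value in m: 0 = up, grows as it is pressed straight down, 0.012 = fully down at its stop. About 2.5 N of friction, no return spring: stays where it is left. Its cap sits on a soft cushion (3 N per mm, at most 5 mm, not in the value), so the top sinks about 1 mm more while pressed. Large round key of the meter, diameter 22 mm: the first key to press.
- meter_round_top (a point): Centre of the top face of that key (moves down with it); axes as the case. Meter's large round key; 50 mm above the counter when up, at (0, -40) mm in the meter's x, y.
- meter_square (a joint): Key, 18 mm proud of the case; value in m: 0 = up, grows as it is pressed straight down, 0.012 = fully down at its stop. About 2.5 N of friction, no return spring: stays where it is left. Its cap sits on a soft cushion (3 N per mm, at most 5 mm, not in the value), so the top sinks about 1 mm more while pressed. Small 14 mm square key of the meter: must stay up.
- meter_square_top (a point): Centre of the top face of that key (moves down with it); axes as the case. Meter's small square key, at (0, +40) mm in the meter's x, y.
- timer: Grey exposure timer, fixed to the counter; 110 mm (x) by 170 mm (y), case top 55 mm above the counter. Origin: centre of the underside; z up. Three white keys in a row along y near its -x edge, 52 mm apart: round at +y, square in the middle, long bar at -y.
- timer_bar (a joint): Key, 18 mm proud of the case; value in m: 0 = up, grows as it is pressed straight down, 0.012 = fully down at its stop. About 2.5 N of friction, no return spring: stays where it is left. Its cap sits on a soft cushion (3 N per mm, at most 5 mm, not in the value), so the top sinks about 1 mm more while pressed. Long bar key of the timer, 40 mm (x) by 16 mm (y): the second key to press.
- timer_bar_top (a point): Centre of the top face of that key (moves down with it); axes as the case. Timer's bar key; 73 mm above the counter when up, at (-22, -52) mm in the timer's x, y.
- timer_square (a joint): Key, 18 mm proud of the case; value in m: 0 = up, grows as it is pressed straight down, 0.012 = fully down at its stop. About 2.5 N of friction, no return spring: stays where it is left. Its cap sits on a soft cushion (3 N per mm, at most 5 mm, not in the value), so the top sinks about 1 mm more while pressed. Square 20 mm key in the middle of the timer's row: must stay up.
- timer_round (a joint): Key, 18 mm proud of the case; value in m: 0 = up, grows as it is pressed straight down, 0.012 = fully down at its stop. About 2.5 N of friction, no return spring: stays where it is left. Its cap sits on a soft cushion (3 N per mm, at most 5 mm, not in the value), so the top sinks about 1 mm more while pressed. Round 20 mm key at the +y end of the timer's row: must stay up.
- rail: Small steel rail on two posts, fixed, at the back; bar 150 mm high, 280 mm long along its y, base plate 50 by 310 mm. Origin: underside of the base. Three spring clips hang from it and swing freely.
- clip0_end (a point): Lower end of the -y orange spring clip hanging on the rail (22 mm wide, about 80 mm long, hangs freely). Leave alone.
- clip1_end (a point): Lower end of the middle orange spring clip hanging on the rail (22 mm wide, about 80 mm long, hangs freely). Leave alone.
- clip2_end (a point): Lower end of the +y orange spring clip hanging on the rail (22 mm wide, about 80 mm long, hangs freely). Leave alone.
- beaker: Glass beaker, loose, 72 mm across, 90 mm high; origin at the centre of its underside. Leave alone.
- brush: Brass-handled negative brush lying along its x, loose, 140 mm long (-75 to +65 mm), 26 mm wide, 15 mm high; origin on the underside. Leave alone.
- film_can: Black film can, loose, 32 mm across, 50 mm high; origin at the centre of its underside. Leave alone.
- bottle: Small amber bottle, loose, 60 mm across, 100 mm high; origin at the centre of its underside. Leave alone.
- loupe: Black magnifying loupe, loose, 44 mm across, 50 mm high; origin at the centre of its underside. Leave alone.
There are look-alikes about, which are no part of the job. What is shaped like the meter but blue is not meant. What is shaped like the timer but green is not meant.

How it is judged (in metres and radians):
On the way, in this order (a step that is already met when the one before it is completed fails the run):
1. the meter's large round key is pressed down (value of joint meter_round above 0.008 m), for 0.2 s.
2. the timer's long bar key is pressed down (value of joint timer_bar above 0.008 m), for 0.2 s.
At the end, for the whole second after the job is handed in: The meter's round key and the timer's bar key are down by more than 8 of their 12 mm, the other three keys are up within 2 mm, the meter lies at rest within 20 mm of where it was, and the clips and loose things are within 15 mm of their places (value of joint each of meter_round, timer_bar above 0.008 m and value of joint each of timer_round, timer_square, meter_square below 0.002 m and distance of meter from where it was at the start of the episode below 0.02 m and height (world z) of meter below 0.01 m and linear speed of meter below 0.02 m/s and distance of each of beaker, brush, film_can, bottle, loupe, clip0_end, clip1_end, clip2_end from where it was at the start of the episode below 0.015 m); the robot touches nothing.
It fails at once if another key is pressed (value of joint any of timer_round, timer_square, meter_square above 0.002 m).
It fails at once if the timer is started before the meter's reading is taken (value of joint timer_bar above 0.002 m and value of joint meter_round below 0.008 m).
It fails at once if the meter is lifted, tipped or shoved (height (world z) of meter above 0.01 m or angle between meter's own z axis and vertical above 0.15 rad or distance of meter from where it was at the start of the episode above 0.02 m).
It fails at once if the meter or the timer is pressed harder than 25 N (contact force between any of the fingers, the arm and meter above 25 N or contact force between any of the fingers, the arm and timer above 25 N).
It fails at once if a clip or another thing on the counter is disturbed (distance of any of beaker, brush, film_can, bottle, loupe, clip0_end, clip1_end, clip2_end from where it was at the start of the episode above 0.015 m).
It also fails if it takes over 38 s, if anything falls off the work surface, if the arm or the gripper's body presses on something with over 40 N, if the wrist force passes 120 N, or if a joint passes its speed limit or range.

ROBOT

A 6-joint arm with a two-finger parallel gripper is mounted at the origin on the work surface. World frame = base frame: x ahead of the robot, y to its left, z up, the work surface at z = 0. Lengths are in mm, angles in rad, forces in N, time in s.
With the tool pointing down it reaches from about 275 to 875 mm from the base axis. Payload 12.5 kg.
Tool frame: the origin (TCP) lies on the centre line of the jaws, within the pads' length; the fingertips stand 14 mm ahead of it and the grasp point (between the pads) lies 5 mm behind it; x points along the fingers, y is the direction in which the jaws open and shut, and the axes are right-handed (so a half turn about x gives the same grasp; the last joint's range is limited). The gripper opens to 85 mm and grips with 20 to 120 N. Pads are 22 mm wide; open, the fingers measure 114 mm over their backs; the gripper's body (76 mm by 85 mm) begins 54 mm behind the grasp point. The pads swing forward as they close: fully open they stand 13 mm farther back than shut.
Start: joints at [1.085, 0.351, 1.652, -0, 1.139, -0.085], TCP at [214.553, 506.41, 245.29] pointing down, gripper open.
Joint ranges: [-2.75, 2.75], [-0.79, 2.1], [0.01, 2.65], [-1.57, 4.71], [0.07, 3.14], [-2.87, 2.87]. Speed limits (rad/s): [2.22, 2.22, 2.79, 3.14, 3.14, 3.14].

INTERFACE

Orientations are given as a unit quaternion [x, y, z, w].
In Python, from bench import get_state, vision, finish_job, recognise gives the robot as it stands.
- The arm moves only by the tool apply_moves, never from a script. Its argument "motion" is a list of rows, each a list of 2 entries, a list of its own where there are three numbers: the shift along the tool's x, y, z in m, then the turn about the tool's x in degrees. In form: [[[x, y, z], spin], ...]. A call has 1 to 12 rows; each row is the pose to reach, as a shift and turn from the pose commanded when the call began, along the tool's axes at that moment; what a row does not reach only later rows make up. A row lasts 1/12 s, in which the tool goes at most 41.7 mm and 7.16 degrees, less where a joint would pass 70% of its speed; a pose out of reach is approached as far as the arm can. A call with a gripper value outside its range is refused whole. "claw" is the finger opening in m, from 0 to 0.0854, set as the call begins (left out, the last holds). The fingers move at their own pace and stop on an object; the grip force is fixed at half the most. Time passes only in rows, so rows that repeat a pose let the fingers close. It gives the time, the measured TCP pose, the force and the opening at its end, in the units of the state.
- get_state(): the state, without advancing time (a new reading comes with each control period).
- vision.snapshot(name): name is "scene" or "top" or "wrist"; returns (picture, depth): 384x512x3 uint8, red, green, blue; 384x512 float32, mm along the optical axis (not along the pixel's ray), 0 where there is no reading.
- vision.camera_params(name): a dict with "fx", "fy", "cx", "cy" (pixels), "eye" and "orientation" of the camera in the world. Camera axes: x right, y down, z forward; pixel columns grow to the right and rows downward; lengths in mm; the calibration is good to about 2 mm. A picture is of the moment at which its call begins: read the wrist's pose just before it. camera_params takes no time and is no camera call; for the wrist camera it gives the pose at the moment of the call.
- finish_job(): hands the job in, once; it reports no verdict.
Trained networks look in the newest picture that a camera, given by its name, has taken for a name from the list of things; names that differ only in an ending like _2 or _b are one class to them, and where a whole thing is asked for, a point or a joint stands for the part that bears it (a point fixed in the world has none). Each returns a list of dicts, best first, with "conf" (0 to 1); they miss things now and then, are a little off and sometimes report something else, mostly with a low value. They report only what shows in the picture. A call takes as long as a camera call. They do not tell look-alikes from the thing itself.
- recognise(thing, camera): "box" ([left, top, right, bottom] in pixels, round what is visible of it).
The state is a dict: "t": time; "joints": joint angles; "joint_vel": joint speeds; "tau": joint torques, N m; "ee_pos": TCP position; "orientation": TCP orientation; "contact_force": force on the tool from outside, world axes, zero at the start; "torque": the same for the moment, N m; "gripper_width": finger opening in mm.
Only numpy, scipy, OpenCV 4.12 (cv2) and the standard library are available. Lean on these libraries where they do the work, as an engineer would, in place of code of your own. Each camera call takes 0.05 s, during which the arm holds its last target.

## Working session

There is one attempt and no reset: what is moved stays moved. The work goes in short steps, Python scripts to look and compute and a tool call to move; the robot and the scene stay as the last step left them, time stands still between calls to the robot, and variables do not carry over. Pictures are saved under pics/ and viewed, and the job is handed in when it is done.

Besides the shell and the picture viewer there is one more tool, called as name([rows], argument=value, ...), one row to a line, values as JSON. apply_moves: Moves the arm, as the interface text tells. Its arguments: {"type":"object","properties":{"motion":{"type":"array","items":{"type":"array"}},"claw":{"type":"number"}},"required":["motion"]}

```bash
ls; mkdir -p pics; python3 - <<'E'
from bench import get_state, vision
import cv2,numpy as np
s=get_state();print(s)
for n in("scene","top"):
    p,d=vision.snapshot(n);cv2.imwrite(f"pics/{n}1.png",cv2.resize(p[:,:,::-1],None,fx=1.5,fy=1.5,interpolation=cv2.INTER_CUBIC));np.savez(f"{n}1.npz",p=p,d=d)
    c=vision.camera_params(n);print(n,c)
E
```

```text
pics
{'t': 0.0, 'joints': array([ 1.08542551e+00,  3.51233168e-01,  1.65245566e+00, -3.28405188e-05,
        1.13910040e+00, -8.46072243e-02]), 'joint_vel': array([ 1.30266576e-03, -4.15385285e-04,  5.55104533e-04, -3.91063101e-05,
       -1.40047089e-03, -2.27961799e-03]), 'tau': array([ 2.40854075e-03, -5.06109095e+01, -2.91399068e+01,  9.09388336e-05,
        4.51485015e-03,  1.52265511e-05]), 'ee_pos': array([214.39939827, 506.13247466, 244.74809586]), 'orientation': array([ 0.14033127,  0.6930677 , -0.14114917,  0.69285006]), 'contact_force': array([ 0.23217004, -0.05710706, -0.08544664]), 'torque': array([-0.03320331,  0.01483163, -0.07765985]), 'gripper_width': 85.4840243866181}
scene {'fx': 412.07378733853346, 'fy': 412.07378733853346, 'cx': 251.92619790239317, 'cy': 190.89604803032742, 'eye': array([ 978.83089652, -730.06999098,  891.40783011]), 'orientation': array([ 0.87902255,  0.25424346, -0.11770954, -0.38577726])}
top {'fx': 397.5128233479443, 'fy': 397.5128233479443, 'cx': 259.6144053675622, 'cy': 194.69720833789614, 'eye': array([ 438.68022644,   19.46303029, 1138.84402564]), 'orientation': array([-0.70601388,  0.70790832, -0.01628584,  0.0120407 ])}
```

View pics/scene1.png

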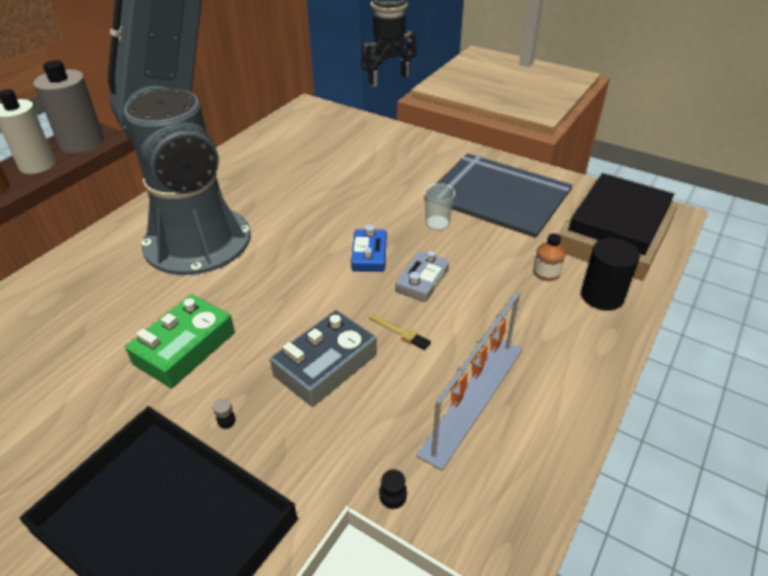

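View pics/top1.png

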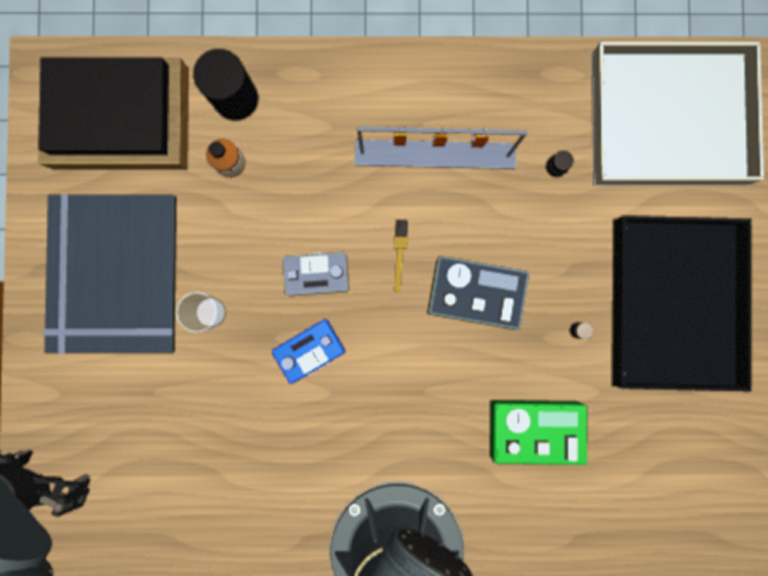

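Top view (1.5x pixels): there are two meter shapes, chrome at (316,273) and blue at (308,351). There are also two timer shapes, dark grey at (478,292) and green at (540,432). I choose the chrome meter, whose round key is near (336,271), and the grey timer, whose bar is near (507,309). Next I'll check both in a close crop and measure them.

```bash
cat > h.py <<'E'
import numpy as np, cv2
from scipy.spatial.transform import Rotation as R
from bench import vision
def load(n): z=np.load(f"{n}.npz");return z['p'],z['d']
def world(cam,u,v,z,c=None):
    c=c or vision.camera_params(cam)
    r=R.from_quat(c['orientation']).as_matrix()@np.stack([(u-c['cx'])/c['fx'],(v-c['cy'])/c['fy'],np.ones_like(u*1.)])
    t=(z-c['eye'][2])/r[2]
    return c['eye'][:,None]+r*t if np.ndim(u) else c['eye']+r*t
def cloud(cam,d,c=None):
    c=c or vision.camera_params(cam)
    v,u=np.mgrid[:d.shape[0],:d.shape[1]]
    P=np.stack([(u-c['cx'])/c['fx']*d,(v-c['cy'])/c['fy']*d,d],-1)
    return P@R.from_quat(c['orientation']).as_matrix().T+c['eye']
E
python3 - <<'E'
from h import *
from bench import recognise
p,d=load('top1'); W=cloud('top',d)
print('table z',np.median(W[250:280,150:250,2]))
crop=np.hstack([cv2.resize(p[y:y+56,x:x+76][:,:,::-1],None,fx=5,fy=5,interpolation=cv2.INTER_CUBIC) for x,y in((175,155),(280,165))])
cv2.imwrite('pics/crop1.png',crop)
# region z maps
for nm,(x0,y0,x1,y1),zl,zk in(('meter',(184,160,238,202),24,43),('timer',(280,165,358,225),45,66)):
    z=W[y0:y1,x0:x1,2]
    m=(z>zl); xy=W[y0:y1,x0:x1,:2][m].astype(np.float32)
    print(nm,cv2.minAreaRect(xy),np.median(z[m]))
    k=(z>zk).astype(np.uint8)
    n,l,st,ce=cv2.connectedComponentsWithStats(k)
    for i in range(1,n):
        q=W[y0:y1,x0:x1][l==i]; print('  key',st[i][4],ce[i]+[x0,y0],q.mean(0),np.median(q[:,2]))
E
```

```text
table z -0.42701015968111733
meter ((510.08245849609375, 112.340576171875), (212.13510131835938, 99.48224639892578), 77.57231140136719) 31.827319283382963
  key 1 [220. 164.] [ 438.68022644   19.46303029 1138.84402564] 1138.84402563652
  key 1 [187. 167.] [ 438.68022644   19.46303029 1138.84402564] 1138.84402563652
  key 1 [204. 167.] [ 438.68022644   19.46303029 1138.84402564] 1138.84402563652
  key 1 [218. 166.] [ 438.68022644   19.46303029 1138.84402564] 1138.84402563652
  key 1 [203. 170.] [ 438.68022644   19.46303029 1138.84402564] 1138.84402563652
  key 1 [191. 172.] [ 438.68022644   19.46303029 1138.84402564] 1138.84402563652
  key 1 [210. 175.] [ 438.68022644   19.46303029 1138.84402564] 1138.84402563652
  key 1 [204. 177.] [ 438.68022644   19.46303029 1138.84402564] 1138.84402563652
  key 51 [223.47058824 180.43137255] [521.79837572 111.98764686  49.29048567] 49.468122497677996
  key 1 [185. 181.] [ 438.68022644   19.46303029 1138.84402564] 1138.84402563652
  key 29 [194.27586207 182.44827586] [516.44714125 192.06640388  49.16573945] 49.14402611193782
  key 1 [209. 183.] [ 4
[... 1143 characters left out ...]
2.21418436423164
  key 1 [346. 195.] [ 438.68022644   19.46303029 1138.84402564] 1138.84402563652
  key 57 [318.50877193 202.33333333] [ 459.89380474 -139.17320807  109.55176034] 72.18943520843072
  key 90 [337.54444444 205.78888889] [ 451.16409794 -193.85156739   83.81909051] 71.99821251227945
  key 1 [349. 200.] [ 438.68022644   19.46303029 1138.84402564] 1138.84402563652
  key 1 [326. 204.] [ 438.68022644   19.46303029 1138.84402564] 1138.84402563652
  key 1 [344. 203.] [ 438.68022644   19.46303029 1138.84402564] 1138.84402563652
  key 1 [349. 222.] [ 438.68022644   19.46303029 1138.84402564] 1138.84402563652
  key 1 [292. 223.] [ 438.68022644   19.46303029 1138.84402564] 1138.84402563652
```

View pics/crop1.png

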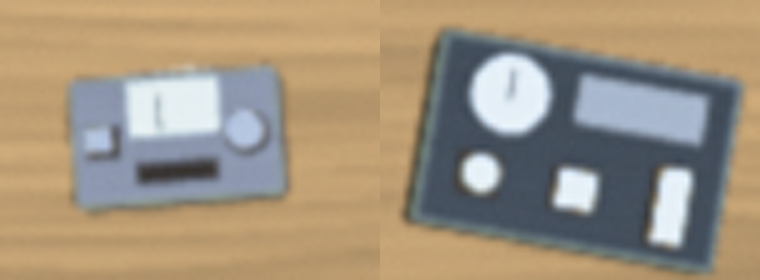

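```bash
python3 - <<'E'
from h import *
from bench import get_state
s=get_state();M=R.from_quat(s['orientation']).as_matrix();print(np.round(M,3))
p,d=load('top1'); W=cloud('top',d); W[d<=0]=np.nan
for nm,(x0,y0,x1,y1),zl,zh in(('meter',(184,160,238,202),44,56),('timer',(284,165,358,225),67,78)):
    w=W[y0:y1,x0:x1]; k=((w[...,2]>zl)&(w[...,2]<zh)).astype(np.uint8)
    n,l,st,ce=cv2.connectedComponentsWithStats(k)
    for i in range(1,n):
        if st[i][4]>10: q=w[l==i]; print(nm,'key',st[i][4],ce[i]+[x0,y0],q.mean(0).round(1),q.min(0).round(1),q.max(0).round(1))
    for nm2,zc in (('case',(26,37) if nm=='meter' else (48,60)),):
        m=(w[...,2]>zc[0])&(w[...,2]<zc[1]); print(cv2.minAreaRect(w[m][:,:2].astype(np.float32)))
# white blobs for timer
hsv=cv2.cvtColor(p,cv2.COLOR_RGB2HSV)
b=((hsv[...,2]>185)&(hsv[...,1]<50)).astype(np.uint8); b2=np.zeros_like(b); b2[165:225,284:358]=b[165:225,284:358]
n,l,st,ce=cv2.connectedComponentsWithStats(b2)
for i in range(1,n):
    if st[i][4]>15: print('white',st[i],ce[i],world('top',ce[i][0],ce[i][1],73.).round(1))
p,d=load('scene1'); W=cloud('scene',d); W[d<=0]=np.nan
for c,(lo,hi) in {'meter':([470,60,44],[570,240,56]),'timer':([400,-240,68],[520,-50,78])}.items():
    k=np.all((W>lo)&(W<hi),-1).astype(np.uint8)
    n,l,st,ce=cv2.connectedComponentsWithStats(k)
    for i in range(1,n):
        if st[i][4]>8: q=W[l==i]; print('scene',c,st[i][4],ce[i].round(),q.mean(0).round(1))
E
```

```text
[[-0.     0.39   0.921]
 [-0.001  0.921 -0.39 ]
 [-1.    -0.001 -0.   ]]
meter key 51 [223.47058824 180.43137255] [521.8 112.   49.3] [512.1 102.3  45.4] [531.4 121.7  53.7]
meter key 29 [194.27586207 182.44827586] [516.4 192.1  49.2] [509.6 185.1  44.3] [523.3 198.7  54.3]
((519.6393432617188, 152.18687438964844), (75.2854995727539, 119.44486999511719), 3.651289224624634)
timer key 43 [299.44186047 199.04651163] [469.5 -93.9  72.4] [ 461.5 -103.6   67.7] [477.7 -84.7  76.8]
timer key 55 [318.43636364 202.27272727] [ 460.7 -144.9   72.1] [ 450.6 -154.8   67.3] [ 469.5 -135.4   76.2]
timer key 88 [337.57954545 205.68181818] [ 451.4 -196.3   72. ] [ 431.7 -205.8   68.2] [ 469.4 -186.    76.5]
((482.1781921386719, -149.58831787109375), (169.94357299804688, 109.8341293334961), 79.81130981445312)
white [298 176  16  16 192] [305.671875   183.29166667] [ 511.8 -110.9   73. ]
white [320 181  25  12 204] [331.80392157 186.53921569] [ 502.8 -181.2   73. ]
white [297 196   7   7  38] [299.76315789 199.02631579] [469.5 -94.7  73. ]
white [315 199   8   8  52] [318.67307692 202.40384615] [ 460.3 -145.4   73. ]
white [334 199   8  15  82] [337.82926829 205.75609756] [ 451.2 -196.8   73. ]
scene meter 20 [286. 169.] [514.  188.1  49.5]
scene meter 35 [276. 184.] [519.9 108.4  49.6]
scene timer 35 [223. 212.] [468.8 -96.8  72.4]
scene timer 51 [209. 222.] [ 459.2 -148.3   72.5]
scene timer 82 [195. 233.] [ 450.5 -199.8   73.1]
```

apply_moves([
  [[0, -0.017, 0.0303], 0],
  [[0, -0.034, 0.0606], 0],
  [[0, -0.051, 0.091], 0],
  [[0, -0.068, 0.121], 0],
  [[0, -0.085, 0.1515], 0],
  [[0, -0.102, 0.182], 0],
  [[0, -0.119, 0.212], 0],
  [[0, -0.136, 0.2424], 0],
  [[0, -0.153, 0.2727], 0],
  [[0, -0.17, 0.303], 0],
  [[0, -0.187, 0.333], 0],
  [[0, -0.204, 0.364], 0],
], claw=0)

```text
t: 1.1
ee_pos: [470.7, 175.0, 245.1]
orientation: [0.141, 0.693, -0.141, 0.693]
contact_force: [0.7, 1.6, -0.2]
gripper_width: -0.2
```

apply_moves([
  [[0, -0.015, 0.027], 0],
  [[0, -0.03, 0.054], 0],
  [[0.01, -0.04, 0.0724], 0],
  [[0.04, -0.04, 0.0724], 0],
  [[0.075, -0.04, 0.0724], 0],
  [[0.105, -0.04, 0.0724], 0],
  [[0.13, -0.04, 0.0724], 0],
  [[0.145, -0.04, 0.0724], 0],
  [[0.145, -0.04, 0.0724], 0],
  [[0.145, -0.04, 0.0724], 0],
])

```text
t: 1.93
ee_pos: [520.9, 111.4, 100.0]
orientation: [0.141, 0.693, -0.141, 0.692]
contact_force: [1.1, 0.7, 1.0]
gripper_width: 0.1
```

```bash
python3 - <<'E'
from h import *
from bench import get_state
s=get_state();print(s['ee_pos'],s['contact_force'],s['joints'].round(2))
c=vision.camera_params('wrist');p,d=vision.snapshot('wrist');np.savez('w1.npz',p=p,d=d);print(c)
cv2.imwrite('pics/w1.png',p[:,:,::-1])
p,d=vision.snapshot('scene');cv2.imwrite('pics/s2.png',cv2.resize(p[100:280,150:390][:,:,::-1],None,fx=3,fy=3,interpolation=cv2.INTER_CUBIC))
E
```

```text
[520.92203506 111.44406314 100.0133753 ] [1.11569926 0.69596168 0.99757784] [ 0.12  0.52  1.81 -0.    0.81 -1.05]
{'fx': 339.4137325539118, 'fy': 339.4137325539118, 'cx': 254.03593297009266, 'cy': 195.47983328644014, 'eye': array([459.62083817, 138.42143661, 228.98897607]), 'orientation': array([0.82621871, 0.54752765, 0.07260865, 0.11092383])}
```

View pics/w1.png

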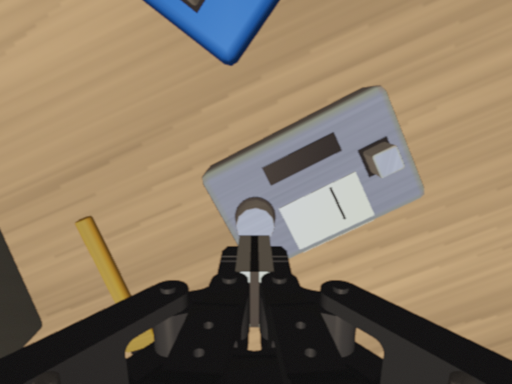

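View pics/s2.png

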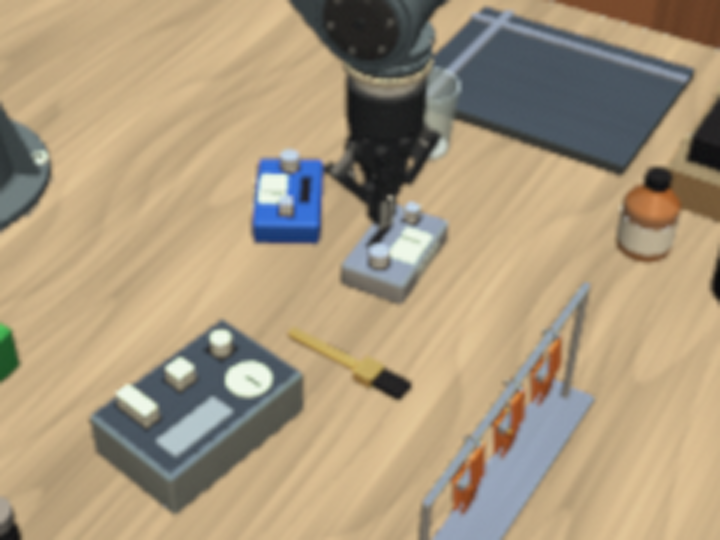

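```bash
python3 - <<'E'
from h import *
p,d=load('w1'); c=vision.camera_params('wrist')
W=cloud('wrist',d,c); W[d<=0]=np.nan
Rm=R.from_quat(c['orientation']).as_matrix()
def proj(P): q=(np.array(P)-c['eye'])@Rm; return (q[:2]/q[2]*c['fx']+[c['cx'],c['cy']]).round(1)
print('tip',proj([520.9,111.4,86]),'key est',proj([521,110.5,49.5]))
k=((W[...,2]>44)&(W[...,2]<56)); k[:190]&=True
n,l,st,ce=cv2.connectedComponentsWithStats(k.astype(np.uint8))
for i in range(1,n):
    if st[i][4]>60: q=W[l==i]; print(st[i],q.mean(0).round(1),np.percentile(q,2,axis=0).round(1),np.percentile(q,98,axis=0).round(1))
    if st[i][4]>60 and st[i][4]<5000:
        # circle fit on upper contour
        cs=max(cv2.findContours((l==i).astype(np.uint8),0,cv2.CHAIN_APPROX_NONE)[0],key=len)
        print(cv2.minEnclosingCircle(cs), world('wrist',*np.array(cv2.minEnclosingCircle(cs)[0]),49.5,c).round(1))
cv2.imwrite('pics/w1c.png',cv2.resize(p[180:330,180:330][:,:,::-1],None,fx=4,fy=4))
E
```

```text
tip [251.3 251.5] key est [250.4 224.8]
[369 144  36  34 805] [515.2 191.9  50.8] [509.1 185.7  44.8] [522.6 199.1  52.9]
((386.5, 161.0), 18.500099182128906) [516.  192.2  49.5]
[236 204  39  33 992] [519.3 114.2  51.1] [511.5 103.8  45. ] [528.3 123.1  52.9]
((255.1571502685547, 223.1571502685547), 19.780126571655273) [521.1 113.4  49.5]
```

View pics/w1c.png

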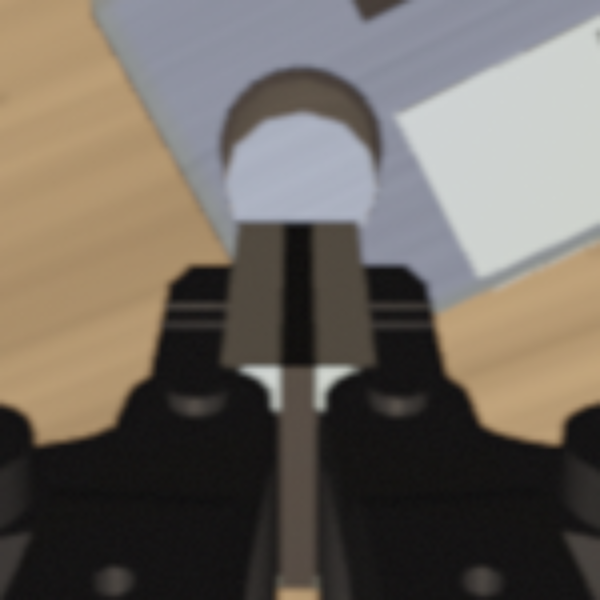

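apply_moves([
  [[0.015, 0, 0], 0],
  [[0.026, 0, 0], 0],
  [[0.032, 0, 0], 0],
  [[0.034, 0, 0], 0],
  [[0.036, 0, 0], 0],
  [[0.038, 0, 0], 0],
  [[0.038, 0, 0], 0],
  [[0.038, 0, 0], 0],
])

```text
t: 2.7
ee_pos: [521.4, 111.5, 62.6]
orientation: [0.141, 0.693, -0.141, 0.693]
contact_force: [0.7, -0.1, 0.9]
gripper_width: -0.3
```

apply_moves([
  [[0.001, 0, 0], 0],
  [[0.002, 0, 0], 0],
  [[0.003, 0, 0], 0],
  [[0.004, 0, 0], 0],
  [[0.005, 0, 0], 0],
  [[0.006, 0, 0], 0],
  [[0.006, 0, 0], 0],
])

```text
t: 3.28
ee_pos: [521.3, 111.5, 56.2]
orientation: [0.141, 0.693, -0.141, 0.693]
contact_force: [0.9, 0.2, 1.7]
gripper_width: 0.1
```

```bash
cat > look.py <<'E'
import sys
from h import *
from bench import get_state
t=sys.argv[1]
s=get_state();print(s['t'],s['ee_pos'].round(1),s['contact_force'].round(2),s['torque'].round(2))
p,d=vision.snapshot('wrist')
q,e=vision.snapshot('scene')
x,y=int(sys.argv[2]),int(sys.argv[3])
a=cv2.resize(p[:,100:412][:,:,::-1],(390,480)); b=cv2.resize(q[y-48:y+48,x-40:x+40][:,:,::-1],(400,480),interpolation=cv2.INTER_CUBIC)
cv2.imwrite(f'pics/{t}.png',np.hstack([a,b])); np.savez(f'{t}.npz',p=q,d=e)
E
python3 look.py l3 280 170
```

```text
3.2833 [521.3 111.5  56.2] [0.9  0.17 1.75] [ 0.07 -0.18 -0.03]
```

View pics/l3.png

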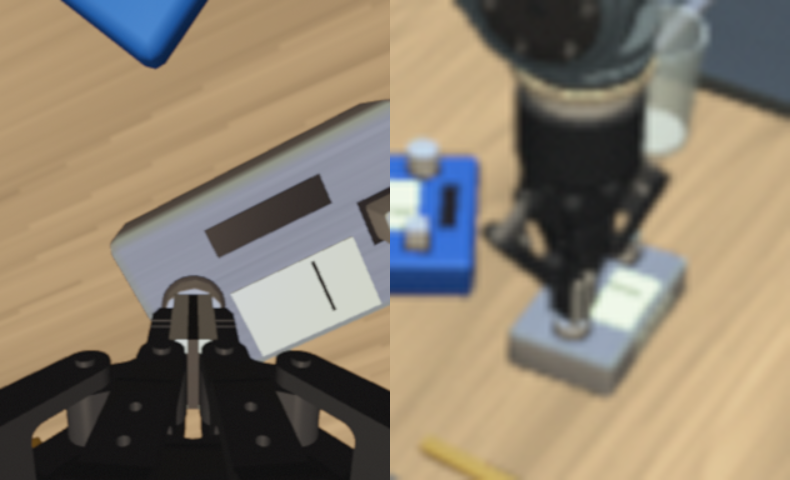

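The fingertips sit on the round key and it is partly down. I'll keep pressing in small steps.

apply_moves([
  [[0.001, 0, 0], 0],
  [[0.002, 0, 0], 0],
  [[0.003, 0, 0], 0],
  [[0.004, 0, 0], 0],
  [[0.004, 0, 0], 0],
  [[0.004, 0, 0], 0],
])

```text
t: 3.88
ee_pos: [521.1, 111.5, 52.2]
orientation: [0.141, 0.693, -0.141, 0.693]
contact_force: [0.4, -0.8, 2.0]
gripper_width: -0.0
```

apply_moves([
  [[0.0005, 0, 0], 0],
  [[0.001, 0, 0], 0],
  [[0.001, 0, 0], 0],
  [[0.001, 0, 0], 0],
])

```text
t: 4.22
ee_pos: [521.2, 111.5, 51.3]
orientation: [0.141, 0.693, -0.141, 0.693]
contact_force: [0.2, 0.4, 2.2]
gripper_width: 0.1
```

apply_moves([
  [[0.0005, 0, 0], 0],
  [[0.001, 0, 0], 0],
  [[0.001, 0, 0], 0],
  [[0.001, 0, 0], 0],
])

```text
t: 4.55
ee_pos: [521.2, 111.5, 50.4]
orientation: [0.141, 0.693, -0.141, 0.693]
contact_force: [0.2, 0.6, 4.8]
gripper_width: 0.2
```

The force has started to climb at the cushion's rate, so the key is at its stop. I'll go one more small step to confirm.

apply_moves([
  [[0.0005, 0, 0], 0],
  [[0.001, 0, 0], 0],
  [[0.001, 0, 0], 0],
  [[0.001, 0, 0], 0],
])

```text
t: 4.88
ee_pos: [521.2, 111.5, 49.5]
orientation: [0.141, 0.693, -0.141, 0.693]
contact_force: [-0.7, 0.4, 7.9]
gripper_width: -0.2
```

apply_moves([
  [[-0.003, 0, 0], 0],
  [[-0.01, 0, 0], 0],
  [[-0.03, 0, 0], 0],
  [[-0.06, 0, 0], 0],
  [[-0.09, 0, 0], 0],
  [[-0.1, 0, 0], 0],
  [[-0.1, 0, 0], 0],
])

```text
t: 5.47
ee_pos: [522.1, 111.6, 151.8]
orientation: [0.141, 0.692, -0.14, 0.694]
contact_force: [0.2, -0.0, 0.2]
gripper_width: 0.2
```

```bash
python3 look.py l4 280 170; python3 - <<'E'
from h import *
p,d=load('l4');W=cloud('scene',d);W[d<=0]=np.nan
for zl,zh in((35.5,42),(44,56)):
    k=np.all((W>[470,60,zl])&(W<[570,240,zh]),-1).astype(np.uint8)
    n,l,st,ce=cv2.connectedComponentsWithStats(k)
    for i in range(1,n):
        if st[i][4]>8: q=W[l==i]; print(zl,st[i][4],ce[i].round(),q.mean(0).round(1))
E
```

```text
5.4667 [522.1 111.6 151.8] [ 0.23 -0.03  0.2 ] [ 0.01 -0.02  0.04]
35.5 11 [286. 172.] [514.4 188.1  38.6]
35.5 29 [275. 186.] [519.2 109.2  38.6]
44 19 [287. 169.] [513.8 188.6  49.5]
```

View pics/l4.png

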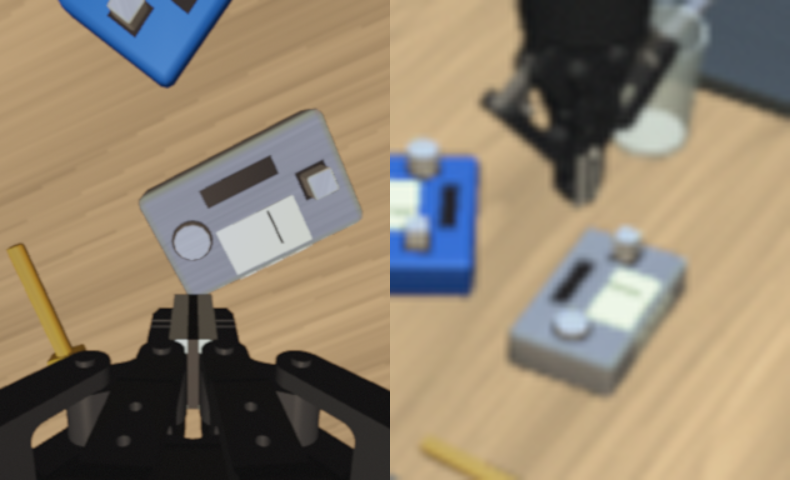

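The round key is fully down, with its top at 38.6 mm. The meter hasn't moved and the square key is still up. Next I move over to the timer bar.

apply_moves([
  [[0, -0.02, 0.0035], 0],
  [[0, -0.048, 0.0085], 0],
  [[0, -0.077, 0.0137], 0],
  [[0, -0.106, 0.019], 0],
  [[0, -0.135, 0.024], 0],
  [[0, -0.165, 0.0295], 0],
  [[0, -0.195, 0.035], 0],
  [[0, -0.225, 0.04], 0],
  [[0, -0.255, 0.0455], 0],
  [[0, -0.285, 0.051], 0],
  [[0, -0.312, 0.0556], 0],
  [[0, -0.312, 0.0556], 0],
])

```text
t: 6.57
ee_pos: [449.1, -200.6, 147.6]
orientation: [0.142, 0.694, -0.142, 0.692]
contact_force: [1.3, 0.7, 0.6]
gripper_width: 0.0
```

apply_moves([
  [[0.015, 0, 0], 0],
  [[0.025, 0, 0], 0],
  [[0.03, 0, 0], 0],
  [[0.03, 0, 0], 0],
])

```text
t: 6.9
ee_pos: [449.8, -196.5, 117.4]
orientation: [0.141, 0.694, -0.14, 0.692]
contact_force: [-0.0, -0.7, 0.5]
gripper_width: -0.1
```

```bash
python3 look.py l5 205 215; python3 - <<'E'
from h import *
from bench import get_state
s=get_state();c=vision.camera_params('wrist');p,d=vision.snapshot('wrist');np.savez('w5.npz',p=p,d=d)
W=cloud('wrist',d,c); W[d<=0]=np.nan
k=((W[...,2]>66)&(W[...,2]<78))
n,l,st,ce=cv2.connectedComponentsWithStats(k.astype(np.uint8))
for i in range(1,n):
    if st[i][4]>60: q=W[l==i]; print(st[i],q.mean(0).round(1),np.percentile(q,2,axis=0).round(1),np.percentile(q,98,axis=0).round(1))
cv2.imwrite('pics/w5.png',p[:,:,::-1])
E
```

```text
6.9 [ 449.8 -196.5  117.4] [-0.   -0.73  0.54] [-0.    0.    0.01]
[ 419  168   44   38 1235] [467.4 -95.4  72.4] [ 459.1 -103.8   66.6] [477.  -85.9  74.4]
[ 324  185   44   44 1441] [ 458.3 -145.6   72.7] [ 448.8 -155.6   67.3] [ 468.9 -135.5   74.5]
[ 232  189   41   57 1313] [ 441.8 -194.4   72.8] [ 430.3 -202.8   67.9] [ 455.4 -186.4   74.5]
```

View pics/l5.png

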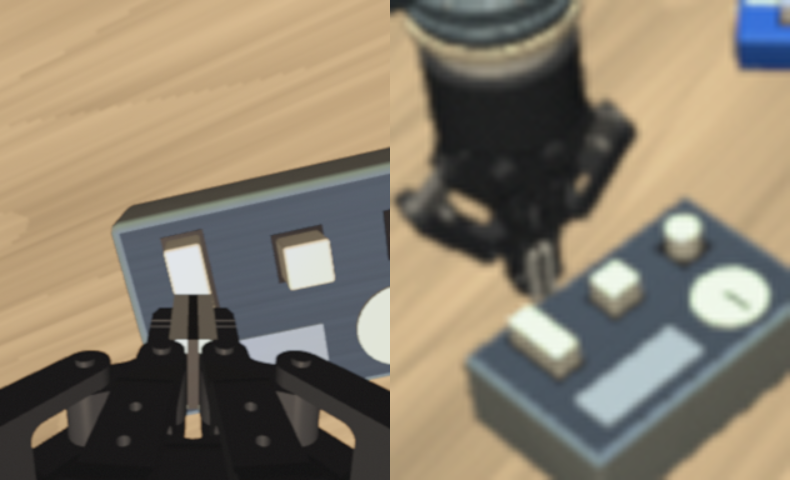

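View pics/w5.png

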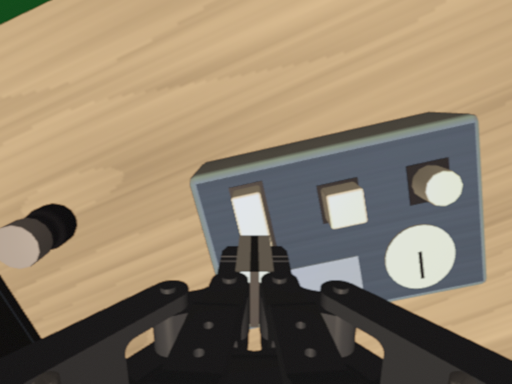

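The wrist view agrees with the earlier estimate. The round and square keys put the bar at (449,-196.5), and the TCP is right above it. Pressing now.

apply_moves([
  [[0.015, 0, 0], 0],
  [[0.023, 0, 0], 0],
  [[0.027, 0, 0], 0],
  [[0.029, 0, 0], 0],
  [[0.031, 0, 0], 0],
  [[0.033, 0, 0], 0],
  [[0.035, 0, 0], 0],
  [[0.036, 0, 0], 0],
  [[0.037, 0, 0], 0],
  [[0.037, 0, 0], 0],
  [[0.037, 0, 0], 0],
])

```text
t: 7.97
ee_pos: [450.8, -197.6, 82.4]
orientation: [0.141, 0.693, -0.141, 0.693]
contact_force: [1.1, 0.6, 1.9]
gripper_width: 0.1
```

apply_moves([
  [[0.001, 0, 0], 0],
  [[0.002, 0, 0], 0],
  [[0.003, 0, 0], 0],
  [[0.004, 0, 0], 0],
  [[0.004, 0, 0], 0],
  [[0.004, 0, 0], 0],
])

```text
t: 8.47
ee_pos: [450.7, -197.5, 78.3]
orientation: [0.141, 0.693, -0.141, 0.693]
contact_force: [1.8, 0.1, 1.5]
gripper_width: 0.1
```

apply_moves([
  [[0.001, 0, 0], 0],
  [[0.002, 0, 0], 0],
  [[0.003, 0, 0], 0],
  [[0.004, 0, 0], 0],
  [[0.004, 0, 0], 0],
  [[0.004, 0, 0], 0],
])

```text
t: 8.97
ee_pos: [450.7, -197.5, 74.3]
orientation: [0.141, 0.693, -0.141, 0.693]
contact_force: [1.3, -1.6, 2.5]
gripper_width: -0.4
```

apply_moves([
  [[0.0005, 0, 0], 0],
  [[0.001, 0, 0], 0],
  [[0.001, 0, 0], 0],
  [[0.001, 0, 0], 0],
])

```text
t: 9.3
ee_pos: [450.7, -197.5, 73.4]
orientation: [0.141, 0.693, -0.141, 0.693]
contact_force: [1.3, -1.0, 4.4]
gripper_width: 0.1
```

apply_moves([
  [[0.0005, 0, 0], 0],
  [[0.001, 0, 0], 0],
  [[0.001, 0, 0], 0],
  [[0.001, 0, 0], 0],
])

```text
t: 9.63
ee_pos: [450.7, -197.5, 72.5]
orientation: [0.141, 0.693, -0.141, 0.693]
contact_force: [0.3, -0.3, 8.2]
gripper_width: 0.1
```

The bar is at its stop too, with the same force ramp. Now I'll draw the hand back.

apply_moves([
  [[-0.003, 0, 0], 0],
  [[-0.01, 0, 0], 0],
  [[-0.03, 0, 0], 0],
  [[-0.06, 0, 0], 0],
  [[-0.09, 0, 0], 0],
  [[-0.12, 0, 0], 0],
  [[-0.15, 0, 0], 0],
  [[-0.165, 0, -0.015], 0],
  [[-0.17, 0, -0.04], 0],
  [[-0.17, 0, -0.05], 0],
  [[-0.17, 0, -0.05], 0],
  [[-0.17, 0, -0.05], 0],
])

```text
t: 10.63
ee_pos: [404.5, -177.9, 242.1]
orientation: [0.141, 0.693, -0.141, 0.693]
contact_force: [-0.1, -0.6, -0.1]
gripper_width: 0.4
```

```bash
python3 look.py l6 205 215; python3 - <<'E'
from h import *
p,d=load('l6');W=cloud('scene',d);W[d<=0]=np.nan
for c,lo,hi in(('timer down',[400,-240,58],[520,-50,65]),('timer up',[400,-240,68],[520,-50,78]),('meter down',[470,60,35.5],[570,240,42]),('meter up',[470,60,44],[570,240,56])):
    k=np.all((W>lo)&(W<hi),-1).astype(np.uint8)
    n,l,st,ce=cv2.connectedComponentsWithStats(k)
    for i in range(1,n):
        if st[i][4]>8: q=W[l==i]; print(c,st[i][4],ce[i].round(),q.mean(0).round(1))
p,d=vision.snapshot('top');cv2.imwrite('pics/t6.png',cv2.resize(p[:,:,::-1],None,fx=1.5,fy=1.5,interpolation=cv2.INTER_CUBIC))
E
```

```text
10.6333 [ 404.5 -177.9  242.1] [-0.14 -0.55 -0.05] [ 0.01 -0.02 -0.05]
timer down 25 [224. 217.] [ 475.2 -100.8   60.2]
timer down 34 [231. 223.] [ 504.3 -109.4   59.5]
timer down 26 [208. 227.] [ 459.8 -154.8   60.6]
timer down 12 [200. 230.] [ 445.3 -173.8   58.9]
timer down 16 [229. 229.] [ 511.  -131.2   58.9]
timer down 84 [195. 236.] [ 448.5 -199.2   61.2]
timer down 72 [218. 238.] [ 504.7 -172.6   59.1]
timer down 50 [207. 246.] [ 496.6 -211.    59. ]
timer up 35 [223. 212.] [468.6 -97.   72.8]
timer up 51 [209. 222.] [ 459.6 -148.1   72.6]
meter down 12 [287. 172.] [516.3 187.9  38.1]
meter down 27 [275. 186.] [519.1 109.2  38.2]
meter up 19 [286. 169.] [513.3 188.6  49.3]
```

View pics/l6.png

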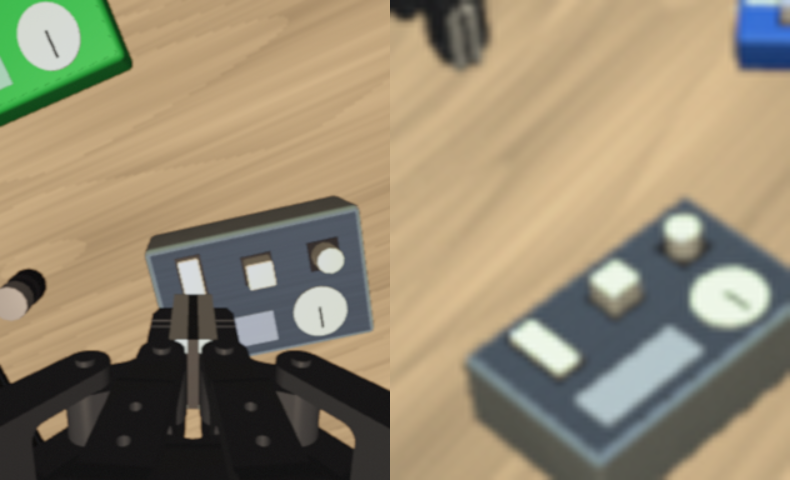

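View pics/t6.png

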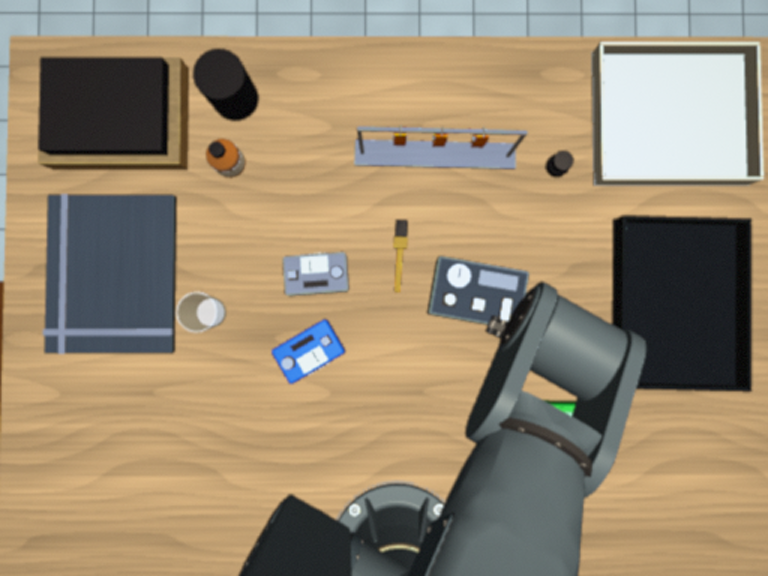

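The scene view shows the bar down (top at 61 mm) and the meter's round key down (38 mm). The other three keys are up, nothing else has moved, and the hand is clear. Handing in.

```bash
python3 -c "
from bench import finish_job
print(finish_job())"
```

```text
the job is handed in; nothing more can be done
None
```

I pressed the chrome meter's large round key down to its stop with closed fingertips, then the grey timer's long bar. I then drew the hand back and handed the job in at about 10.7 s.

- **Force:** it peaked near 8 N on each key and rose about 3 N per mm at the bottom, as expected once a key is at its stop.
- **Pressed keys:** both stayed down in the last depth check, with the round key's top at about 38 mm and the bar's at about 61 mm.
- **Other keys:** the meter's square key was still up at about 49 mm. The timer's square and round keys were up at about 73 mm.
- **Everything else:** the meter had not moved noticeably, and the clips and loose things looked the same in the top view as at the start. The loose brown-topped cylinder beside the timer, hidden by the arm there, looked in place in the wrist view. The wrist force was back near zero with the hand clear.
- **Disagreement:** the cameras differed by about 3 mm on the key positions, so I checked with the wrist camera before each press. At first contact the force reading was too close to its noise to show the touch, so I checked the meter key by picture and pressed both keys in small steps.

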